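Feed a mounting rail through the rail cutter to the scribed line

TASK

Set up the wide hat-profile mounting rail for its next cut. Lift it out of the stock holder and lay it, open side down as it lies, in the guide on the cutter's infeed, let go of it there before its leading end comes out of the head, then take it again near its tail and push it through the head until its leading end meets the line scribed across the outfeed table. Leave it lying flat and free on that line, with the cutter's lever still up and the other things on the bench where they were.

Things in the scene. Friction and masses are not known exactly. Their poses are not given: they have to be found in the camera images.
- rail: the wide mounting rail to be fed: bright steel hat profile, 220 mm long, 35 mm over its two bottom flanges (2.3 mm thick), body 27 mm wide with upright sides, 15 mm high, slotted top, about 0.27 kg, alike end for end. It starts open side down in one of the holder's two lanes. Origin: centre of its underside; x along its length, z up
- holder: fixed stock holder, plate 215 x 165 x 5 mm; the two rails lie along its x on two wooden cross bars (36 mm wide, at x = +-82 mm, tops 25 mm above the bench) in lanes at y = +-40 mm. Steel pins stand 17 mm above the bars beside each lane, so a rail is taken between the bars, where 128 mm of it is free. Origin: centre of its underside
- cutter: fixed bench rail cutter, base 410 x 130 mm. Its x is the feed direction, z up; origin at bench height under the middle of the head, on the centre line. A flat slideway 30 mm above the bench and 85 mm wide runs from x = -205 (infeed) to +165 mm (end of the outfeed table, which has no strips and no stop, only a white rule with short ticks along its edge at y = -37 mm)
- guide (a point): middle of the infeed guide, on the slideway (x = -118 mm, z = 30 mm of the cutter), its x the feed direction. Two dark strips run 88 mm each way along x beside the centre line: sloping inner edges 42 mm apart at the foot, outer edges 70 mm apart, 6 mm high at most
- opening (a point): middle of the opening in the green head, on the slideway. The opening is 44 mm wide and 22 mm high; the head reaches 27 mm each way along the feed, is 112 mm wide and 127 mm high above the bench (lugs and lever above that)
- line: the scribed line: a dark straight line 1.8 mm wide right across the aluminium outfeed table, square to the feed, 58 to 88 mm past the green head. Origin: middle of the line, on the centre line, on the slideway; its x is the feed direction. With the rail's leading end on the line the rail's origin is at x = -110 mm in this frame
- lever (a joint): the cutter's hand lever, a 280 mm bar with a black grip, hinged on top of the head and leaning steeply up to the cutter's +y; 0 = up (as it starts), grows to 0.8 rad as it is pulled down. Leave it up
- mini_rail: the other rail in the stock holder: same length (220 mm) but narrow and low, 15 mm wide and 6 mm high; bystander. Origin: centre of its underside, x along its length
- multimeter: yellow hand multimeter lying on its back, 160 x 78 x 47 mm high, x along its length; bystander. Origin: centre of its underside
- bin: open black plastic bin of terminal blocks, 90 x 100 x 55 mm; bystander. Origin: centre of its underside
- terminals: 90 mm piece of low rail with five grey terminal blocks clipped on, 48 mm wide, 50 mm high; bystander. Origin: centre of its underside
- screwdriver: screwdriver lying on the bench, about 200 mm long, x along its length; bystander
- spray_can: spray can standing, 56 mm diameter, 190 mm high; bystander. Origin: centre of its underside
- square: engineer's square lying flat: stock 100 x 18 x 18 mm along its x, blade 150 mm long along its y; bystander. Origin: centre of the stock's underside
- plug: blue industrial plug lying on its side, 100 mm long, 60 mm diameter; bystander. Origin: on the bench under its middle
There are look-alikes about, which are no part of the job. Of the things shaped like the rail, the steel one is meant.

How it is judged:
By the outcome, as a careful person would: the job done as asked, in the order asked, and still so for the second after the job is handed in, with the robot touching nothing.
It also fails if it takes over 54 s, if anything falls off the work surface, if the arm or the gripper's body presses on something with over 40 N, if the wrist force passes 120 N, or if a joint passes its speed limit or range.

ROBOT

A 6-joint arm with a two-finger parallel gripper is mounted at the origin on the work surface. World frame = base frame: x ahead of the robot, y to its left, z up, the work surface at z = 0. Lengths are in m, angles in rad, forces in N, time in s.
With the tool pointing down it reaches from about 0.375 to 0.9 m from the base axis. Payload 3.1 kg.
Tool frame: the origin (TCP) lies at the very end of the fingers, on their centre line; the grasp point (between the pads) lies 19 mm behind it; z points along the fingers, y is the line along which they close (so a half turn about z gives the same grasp; the last joint's range is limited). The gripper opens to 85 mm and grips with 20 to 120 N. Pads are 22 mm wide; open, the fingers measure 114 mm over their backs; the gripper's body (76 mm by 85 mm) begins 54 mm behind the grasp point. The pads swing forward as they close: fully open they stand 13 mm farther back than shut.
Start: joints at [1.069, 0.527, 1.433, -0, 1.181, -0.178], TCP at [0.198, 0.593, 0.231] pointing down, gripper open.
Joint ranges: [-3.08, 3.08], [-0.75, 2.2], [0.22, 2.44], [-1.43, 4.57], [0, 2.65], [-2.85, 2.85]. Speed limits (rad/s): [2.79, 2.79, 3.14, 3.14, 3.14, 3.14].

INTERFACE

Orientations are given as a unit quaternion [x, y, z, w].
In Python, from station import sense, snapshot, camera_params, sign_off gives the robot as it stands.
- The arm moves only by the shell command python3 -m handwheel 'ROWS' [OPENING] [FORCE]. ROWS is JSON, a list that holds one entry, the list of rows, each a list of 4 numbers: the shift along the tool's x, y, z in units of 25 mm (1.0 is 25 mm), then the turn about the tool's z in units of 6 degrees (1.0 is 6 degrees). A call has 1 to 20 rows; each row shifts and turns the commanded pose from where the row before left it, along the tool's axes as they then stand; what a row does not reach is not made up. A row lasts 1/8 s, in which the tool goes at most 62.5 mm and 10.7 degrees, less where a joint would pass 70% of its speed; a pose out of reach is approached as far as the arm can. A call is refused whole if a number of a shift passes 1 or a number of a turn 1, either way. A call with a gripper value outside its range is refused whole. OPENING is the finger opening in mm, from 0 to 85.4, set as the call begins (- or left out, the last holds). The fingers move at their own pace and stop on an object; FORCE is the grip in N (left out, the last holds). Time passes only in rows, so rows that do not move let the fingers close. It gives the time, the measured TCP pose, the force, the opening and the grip force at its end, in the units of the state.
- sense(): the state, without advancing time (a new reading comes with each control period).
- snapshot(name): name is "scene" or "top" or "wrist"; returns (picture, depth): 420x560x3 uint8, red, green, blue; 420x560 float32, m along the optical axis (not along the pixel's ray), 0 where there is no reading.
- camera_params(name): a dict with "mtx" (3x3 intrinsics, pixels), "D" ([k1, k2, p1, p2, k3] as OpenCV has them; the pictures are not rectified), "extrinsics" (4x4, takes a point from camera to world coordinates); the wrist camera has in their place "hand_eye" (4x4, takes a point from camera to tool coordinates, whose origin is the TCP and whose axes are the flange's). Camera axes: x right, y up, looking along -z (the intrinsics and any distortion apply to the point x, -y, -z); pixel columns grow to the right and rows downward; lengths in m; the calibration is good to about 2 mm. A picture is of the moment at which its call begins: read the wrist's pose just before it. camera_params takes no time and is no camera call.
- sign_off(): hands the job in; it is judged then, once.
The state is a dict: "t": time; "q": joint angles; "qd": joint speeds; "tau": joint torques, N m; "tcp_pos": TCP position; "tool_rot": TCP orientation; "force": force on the tool from outside, world axes, zero at the start; "ft_torque": the same for the moment, N m; "finger_gap": opening from 0.0 (shut) to 1.0 (fully open); "gripper_force": force on a finger pad.
Only numpy, scipy, OpenCV 4.12 (cv2) and the standard library are available. Lean on these libraries where they do the work, as an engineer would, in place of code of your own. Each camera call takes 0.05 s, during which the arm holds its last target. There are 200 camera calls.

## Working session

There is one attempt and no reset: what is moved stays moved. The work goes in short steps, Python scripts to look and compute and a shell command to move; the robot and the scene stay as the last step left them, time stands still between calls to the robot, and variables do not carry over. Pictures are saved under pics/ and viewed, at most 10 in all, crops included, and the job is handed in when it is done.

```bash
ls; mkdir -p pics
cat > h.py <<'E'
import numpy as np, cv2
from station import sense, snapshot, camera_params
from scipy.spatial.transform import Rotation as R
def T_cam(name, s=None):
    p=camera_params(name)
    if 'extrinsics' in p: return np.array(p['extrinsics'])
    T=np.eye(4); T[:3,:3]=R.from_quat(s['tool_rot']).as_matrix(); T[:3,3]=s['tcp_pos']
    return T@np.array(p['hand_eye'])
def shot(name,png):
    s=sense(); im,d=snapshot(name); cv2.imwrite('pics/'+png+'.png',im[:,:,::-1])
    T=T_cam(name,s); np.savez('pics/'+png+'.npz',im=im,d=d,T=T,K=np.array(camera_params(name)['mtx']),D=np.array(camera_params(name)['D'],float)); return s
def ray(f,uv):
    n=cv2.undistortPoints(np.array(uv,float).reshape(-1,1,2),f['K'],f['D']).reshape(-1,2)
    return np.c_[n[:,0],-n[:,1],-np.ones(len(n))]
def at_z(f,uv,z):
    d=ray(f,uv)@f['T'][:3,:3].T; o=f['T'][:3,3]
    return o+d*((z-o[2])/d[:,2])[:,None]
def cloud(f):
    v,u=np.mgrid[0:420,0:560]; r=ray(f,np.c_[u.ravel(),v.ravel()]); 
    P=(r*f['d'].ravel()[:,None])@f['T'][:3,:3].T+f['T'][:3,3]
    P[f['d'].ravel()==0]=np.nan
    return P.reshape(420,560,3)
E
python3 - <<'E'
from h import *
s=shot('top','top1'); shot('scene','scene1')
print(s)
print(camera_params('wrist'))
print(camera_params('top')['extrinsics'])
E
```

```text
pics
{'t': 0.0, 'q': array([ 1.06948522e+00,  5.28461748e-01,  1.43390230e+00, -5.61247176e-07,
        1.18137029e+00, -1.78481113e-01]), 'qd': array([ 0.00249631,  0.00056625, -0.00254968, -0.00149142, -0.00028532,
       -0.00085573]), 'tau': array([-2.79365968e-04, -4.42348802e+01, -1.78026026e+01, -2.19337066e-04,
        8.40257853e-03,  1.44293938e-05]), 'tcp_pos': array([0.19789786, 0.5920961 , 0.23033632]), 'tool_rot': array([ 1.60714771e-01,  9.87000312e-01, -1.00966675e-03, -3.56763103e-04]), 'force': array([-0.30092299, -0.30917929,  0.48683553]), 'ft_torque': array([-0.01731481,  0.03032887,  0.02890299]), 'gripper_force': 0.0, 'finger_gap': 1.0010377232398313}
{'mtx': array([[349.68648138,   0.        , 279.95478876],
       [  0.        , 349.68648138, 209.73222283],
       [  0.        ,   0.        ,   1.        ]]), 'D': array([0.01978463, 0.        , 0.        , 0.        , 0.        ]), 'hand_eye': array([[ 4.17446459e-04,  9.52178404e-01,  3.05542324e-01,
         7.85037654e-02],
       [ 9.99999461e-01, -1.07159543e-04, -1.03229964e-03,
         4.38756243e-04],
       [-9.50191649e-04,  3.05542591e-01, -9.52177936e-01,
        -1.41968083e-01],
       [ 0.00000000e+00,  0.00000000e+00,  0.00000000e+00,
         1.00000000e+00]])}
[[-0.0104423   0.9991827  -0.03904992  0.46620794]
 [-0.99992653 -0.01067451 -0.00574294  0.04690054]
 [-0.00615509  0.03898708  0.99922076  1.24052926]
 [ 0.          0.          0.          1.        ]]
```

View pics/top1.png

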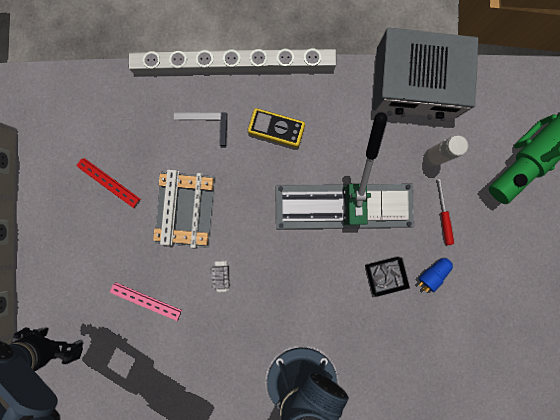

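View pics/scene1.png

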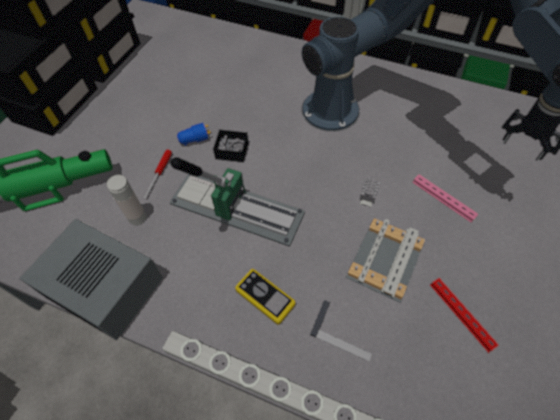

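The top view shows the wide rail at px (170,206) and the mini rail at (196,210), both in the holder. The cutter's head is at (356,204), it feeds to the right (world -y), and the line is at about (381,205). The lever leans toward the top of the picture (world +x).

Run:
```python
from h import *
f=np.load('pics/top1.npz'); P=cloud(f)
for n,uv,z in [('rail top end',(173,171),.04),('rail bot end',(166,244),.04),('mini',(196,210),.03),('cut corners',(276,186),.02),('',(411,184),.02),('',(414,226),.02),('',(278,229),.02),('line a',(382,190),.03),('line b',(381,220),.03)]:
    print(n,at_z(f,[uv],z)[0].round(4),P[uv[1],uv[0]].round(4))
s=sense();print(R.from_quat(s['tool_rot']).as_matrix().round(3))
# heights along row 206
print([(u,P[206,u].round(3).tolist()) for u in range(150,220,4)])
```

```text
rail top end [0.632  0.3721 0.04  ] [0.632  0.3722 0.0396]
rail bot end [0.4182 0.3927 0.04  ] [0.4181 0.3933 0.038 ]
mini [0.517  0.3063 0.03  ] [0.5169 0.306  0.0311]
cut corners [0.586  0.0702 0.02  ] [0.5862 0.0703 0.0183]
 [ 0.588  -0.3316  0.02  ] [ 0.5887 -0.3336  0.0135]
 [ 0.463  -0.3377  0.02  ] [ 0.463  -0.3421  0.0059]
 [0.4587 0.0656 0.02  ] [ 0.4586  0.0659 -0.0021]
line a [ 0.5701 -0.2419  0.03  ] [ 0.5716 -0.2461  0.0124]
line b [ 0.4818 -0.2371  0.03  ] [ 0.482  -0.2409  0.0138]
[[-0.948  0.317 -0.001]
 [ 0.317  0.948 -0.002]
 [ 0.    -0.002 -1.   ]]
[(150, [0.532, 0.453, 0.0]), (154, [0.532, 0.441, 0.001]), (158, [0.531, 0.428, 0.003]), (162, [0.531, 0.415, 0.004]), (166, [0.529, 0.393, 0.038]), (170, [0.529, 0.382, 0.037]), (174, [0.53, 0.373, 0.027]), (178, [0.531, 0.366, 0.007]), (182, [0.531, 0.354, 0.005]), (186, [0.53, 0.342, 0.005]), (190, [0.53, 0.33, 0.004]), (194, [0.53, 0.318, 0.005]), (198, [0.529, 0.301, 0.026]), (202, [0.53, 0.293, 0.007]), (206, [0.53, 0.281, 0.007]), (210, [0.53, 0.27, 0.003]), (214, [0.53, 0.258, -0.002]), (218, [0.53, 0.246, 0.002])]
```

```bash
python3 -m handwheel '[[[0,0,0,-1],[0,0,0,-1],[0,0,0,-0.2],[-1,-0.5,0,0],[-1,-0.5,0,0],[-1,-0.5,0,0],[-1,-0.5,0,0],[-1,-0.5,0,0],[-1,-0.5,0,0],[-1,-0.5,0,0],[-1,-0.5,0,0],[-1,-0.5,0,0],[-1,-0.5,0,0],[-1,-0.5,0,0],[-1,-0.5,0,0],[-1,-0.5,0,0],[-0.8,-0.6,0,0],[0,0,0,0]]]' 60 40
python3 -c "
from h import *
shot('wrist','w1')"
```

```text
t: 2.35
tcp_pos: [0.5266, 0.3827, 0.231]
tool_rot: [0.048, 0.999, -0.0, -0.0]
force: [0.0, 0.3, 0.5]
finger_gap: 0.703
gripper_force: 0.0
```

View pics/w1.png

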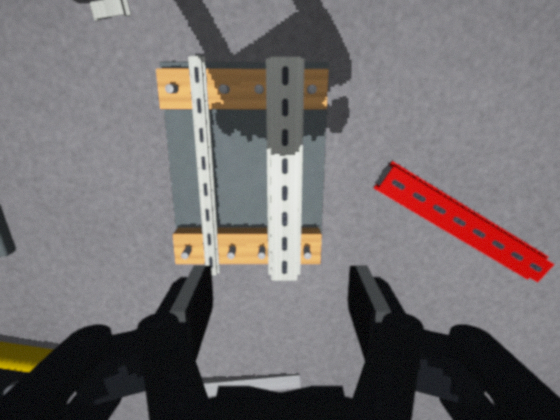

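The wrist view shows the rail in its lane, with its near end at about px (285,57) and its far end at about (285,279). The slots lie on its axis at (285,75) and (285,267). The fingers are clear of everything. I'll refine the pose with depth.

```bash
cat >> h.py <<'E'
def rail_fit(png,zlo,zhi,c,r=(.14,.04)):
    """min-area rectangle of cloud points in a height band around c (xy)"""
    P=cloud(np.load('pics/'+png+'.npz')).reshape(-1,3)
    m=(P[:,2]>zlo)&(P[:,2]<zhi)&(abs(P[:,0]-c[0])<r[0])&(abs(P[:,1]-c[1])<r[1]); Q=P[m]
    q=cv2.minAreaRect((Q[:,:2]*1000).astype(np.float32)); return q,np.median(Q[:,2]),len(Q)
E
python3 - <<'E'
from h import *
f=np.load('pics/w1.npz')
print(rail_fit('w1',.034,.05,(.525,.383)))
print(at_z(f,[(285,57),(285,279),(285,75),(285,267),(268,100),(303,100),(271,250),(300,250)],.04).round(4))
P=cloud(f);print(P[200,255:320:3].round(3).tolist())
s=sense();print(R.from_quat(s['tool_rot']).as_matrix().round(4))
E
```

```text
(((524.4560546875, 387.6583557128906), (219.9676513671875, 79.37351989746094), 3.1625027656555176), np.float64(0.03938938244167517), 6503)
[[0.4158 0.3985 0.04  ]
 [0.6328 0.3788 0.04  ]
 [0.4304 0.3972 0.04  ]
 [0.6187 0.3801 0.04  ]
 [0.4499 0.3799 0.04  ]
 [0.4529 0.4115 0.04  ]
 [0.5978 0.3674 0.04  ]
 [0.6007 0.3973 0.04  ]]
[[0.553, 0.353, 0.003], [0.553, 0.357, 0.005], [0.554, 0.36, 0.003], [0.554, 0.363, 0.004], [0.548, 0.368, 0.025], [0.548, 0.371, 0.027], [0.544, 0.375, 0.039], [0.545, 0.378, 0.039], [0.545, 0.381, 0.039], [0.545, 0.384, 0.04], [0.545, 0.387, 0.04], [0.546, 0.39, 0.039], [0.546, 0.393, 0.04], [0.547, 0.396, 0.039], [0.547, 0.399, 0.038], [0.551, 0.402, 0.025], [0.558, 0.406, 0.004], [0.558, 0.409, 0.005], [0.558, 0.413, 0.004], [0.559, 0.416, 0.004], [0.559, 0.419, 0.003], [0.559, 0.422, 0.005]]
[[-9.955e-01  9.430e-02 -1.100e-03]
 [ 9.430e-02  9.955e-01  1.000e-04]
 [ 1.100e-03 -0.000e+00 -1.000e+00]]
```

```bash
python3 -m handwheel '[[[0.11,0.23,1,0],[0,0,1,0],[0,0,1,0],[0,0,1,0],[0,0,1,0],[0,0,1,0],[0,0,1,0],[0,0,0.6,0],[0,0,0.4,0],[0,0,0,0]]]' 60 40
python3 -m handwheel '[[[0,0,0,0],[0,0,0,0],[0,0,0,0],[0,0,0,0],[0,0,0,0]]]' 15 60
python3 -c "
from h import *
print(sense()['q'],sense()['finger_gap']*85.4)"
```

```text
t: 3.65
tcp_pos: [0.5227, 0.3902, 0.031]
tool_rot: [0.046, 0.999, -0.0, -0.0]
force: [-0.4, 0.6, -1.0]
finger_gap: 0.703
gripper_force: 0.0
t: 4.28
tcp_pos: [0.5237, 0.3901, 0.0326]
tool_rot: [0.046, 0.999, 0.0, 0.001]
force: [-1.1, -1.9, 6.0]
finger_gap: 0.292
gripper_force: 60.3
[ 4.69539403e-01  8.17380442e-01  1.48778517e+00 -3.74793287e-04
  8.35111849e-01 -1.00842422e+00] 24.948375126658792
```

```bash
python3 -m handwheel '[[[0,0,-0.2,0],[0,0,-0.6,0],[0,0,-1,0],[0,0,-1,0],[0,0,-1,0],[0,0,0,0]]]' 
python3 -c "
from h import *
shot('wrist','w2');print(rail_fit('w2',.1,.2,(.525,.386)))
P=cloud(np.load('pics/w2.npz')); print(P[150,240:330:4].round(3).tolist())"
```

```text
t: 5.03
tcp_pos: [0.5247, 0.3911, 0.129]
tool_rot: [0.046, 0.999, 0.002, 0.003]
force: [1.2, -0.3, -4.1]
finger_gap: 0.291
gripper_force: 59.4
(((503.65789794921875, 385.9996032714844), (177.2091064453125, 79.9980239868164), 0.003597150556743145), np.float64(0.13603047301036741), 46728)
[[0.466, 0.38, 0.123], [0.466, 0.382, 0.122], [0.465, 0.385, 0.135], [0.465, 0.386, 0.136], [0.465, 0.388, 0.136], [0.465, 0.39, 0.136], [0.465, 0.391, 0.136], [0.466, 0.393, 0.134], [nan, nan, nan], [0.466, 0.396, 0.136], [0.466, 0.397, 0.137], [0.466, 0.399, 0.137], [0.466, 0.4, 0.134], [0.466, 0.402, 0.135], [0.467, 0.403, 0.135], [0.467, 0.405, 0.135], [0.467, 0.406, 0.136], [0.467, 0.408, 0.136], [0.467, 0.409, 0.135], [0.469, 0.412, 0.122], [0.469, 0.414, 0.123], [0.488, 0.429, 0.005], [0.489, 0.432, 0.004]]
```

View pics/w2.png

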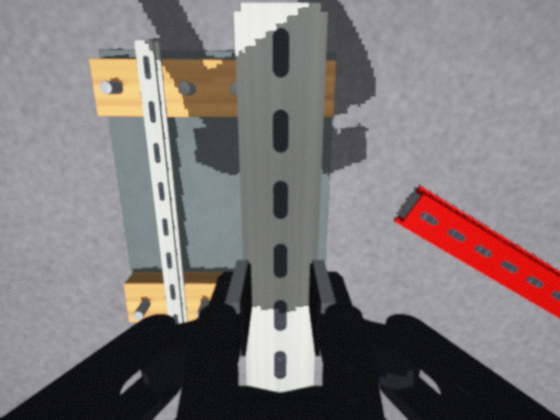

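The rail is held level: its top is at z 0.136 and its underside about 8 mm below the TCP. Next I'll lift, turn and carry it over to the cutter.

```bash
python3 -m handwheel '[[[0,0,-0.4,1],[0,0,-0.4,1],[0,0,-0.4,1],[0,0,-0.4,1],[0,0,-0.3,1],[0,0,-0.3,1],[0,0,-0.3,1],[0,0,-0.3,1],[0,0,-0.3,1],[0,0,-0.3,1],[0,0,-0.2,1],[0,0,0,1],[0,0,0,1],[0,0,0,1],[0,0,0,0]]]' 
python3 -m handwheel '[[[-1,0,0,0],[-1,0,0,0],[-1,0,0,0],[-1,0,0,0],[-1,0,0,0],[-1,0,0,0],[-1,0,0,0],[-1,0,0,0],[-1,0,0,0],[-1,0,0,0],[-1,0,0,0],[-1,0,0,0],[-0.4,0,0,0],[0,0,0,0]]]' 
python3 -c "
from h import *
s=shot('wrist','w3');print(s['tcp_pos'],R.from_quat(s['tool_rot']).as_matrix()[:,0])
shot('top','top2')"
```

```text
t: 6.95
tcp_pos: [0.5222, 0.3896, 0.2145]
tool_rot: [0.702, 0.712, -0.002, -0.001]
force: [0.4, 0.2, -2.7]
finger_gap: 0.291
gripper_force: 59.4
t: 8.7
tcp_pos: [0.5269, 0.0795, 0.2163]
tool_rot: [0.703, 0.711, 0.0, -0.0]
force: [-0.5, -0.7, -3.0]
finger_gap: 0.294
gripper_force: 59.4
[0.52685663 0.07953074 0.21628194] [-1.08649945e-02  9.99940878e-01  4.39553850e-04]
```

View pics/w3.png

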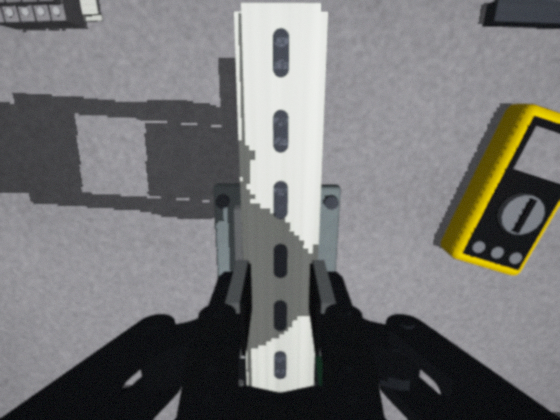

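The cutter base's rear corners are at px (214,187) and (341,187), with bolts at (224,201) and (331,201). I'll locate the centre line by sampling depth there, and the head, line and strips from the top picture.

Run:
```python
from h import *
f=np.load('pics/w3.npz');P=cloud(f)
for r in (195,210,235):
    print(r,[P[r,c].round(3).tolist() for c in (212,216,220,226,231,324,330,334,338,342)])
print('corners',at_z(f,[(214,187),(341,187),(224,201),(331,201),(218,260),(337,260)],.012).round(4))
for n in ('top1',):
    f=np.load(f'pics/{n}.npz');im=cv2.resize(f['im'][165:245,265:425],None,fx=5,fy=5,interpolation=cv2.INTER_CUBIC)
    cv2.imwrite('pics/crop.png',im[:,:,::-1])
P=cloud(f)
m=(P[...,2]>.11)&(P[...,2]<.14)&(abs(P[...,0]-.525)<.08)&(abs(P[...,1]+.15)<.06)
Q=P[m];print('head',len(Q),cv2.minAreaRect((Q[:,:2]*1000).astype(np.float32)))
```

```text
195 [[0.455, 0.059, -0.001], [0.462, 0.063, 0.015], [0.467, 0.065, 0.021], [0.472, 0.064, 0.016], [0.477, 0.064, 0.016], [0.572, 0.065, 0.014], [0.578, 0.065, 0.016], [0.582, 0.065, 0.015], [0.586, 0.065, 0.015], [0.593, 0.06, -0.002]]
210 [[0.454, 0.042, -0.002], [0.461, 0.047, 0.015], [0.466, 0.048, 0.017], [0.472, 0.048, 0.016], [0.477, 0.048, 0.015], [0.573, 0.049, 0.015], [0.579, 0.049, 0.014], [0.583, 0.049, 0.016], [0.587, 0.048, 0.013], [0.594, 0.044, -0.001]]
235 [[0.452, 0.013, -0.002], [0.46, 0.019, 0.014], [0.464, 0.02, 0.014], [0.471, 0.02, 0.015], [0.476, 0.02, 0.015], [0.574, 0.021, 0.014], [0.58, 0.021, 0.015], [0.585, 0.021, 0.014], [0.592, 0.015, -0.0], [0.596, 0.015, -0.001]]
corners [[ 0.4598  0.0711  0.012 ]
 [ 0.5891  0.0726  0.012 ]
 [ 0.4694  0.0564  0.012 ]
 [ 0.5797  0.0576  0.012 ]
 [ 0.4604 -0.0106  0.012 ]
 [ 0.59   -0.0092  0.012 ]]
head 562 ((525.2377319335938, -151.92532348632812), (110.16844177246094, 50.781002044677734), 0.20528480410575867)
```

View pics/crop.png

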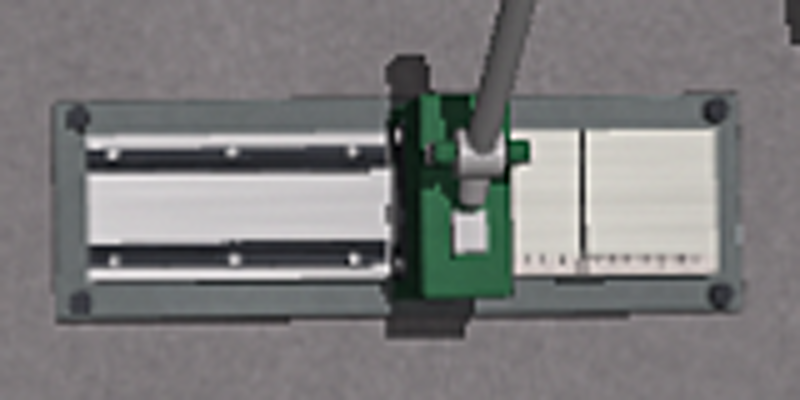

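The crop shows the slideway from u 87 to 718, the line at u 583 (rows 130–275), and the strips' outer and inner edges at rows 147/172 and 242/268. The head's top spans u 418–512.

Run:
```python
from h import *
f=np.load('pics/top1.npz')
c=lambda *a:[((u+.5)/5-.5+265,(v+.5)/5-.5+165) for u,v in a]
print('slide ends',at_z(f,c((87,205),(718,205)),.03).round(4))
print('line',at_z(f,c((583,132),(584,260)),.03).round(4))
print('strips outer/inner near start, near head',at_z(f,c((100,147),(100,172),(100,243),(100,268),(380,145),(380,171),(380,242),(380,268)),.034).round(4))
print('head top',at_z(f,c((420,200),(512,200)),.127).round(4))
print('base',at_z(f,c((55,101),(57,322),(737,95),(742,312)),.015).round(4))
```

```text
slide ends [[ 0.5272  0.053   0.03  ]
 [ 0.5233 -0.3186  0.03  ]]
line [[ 0.5671 -0.2395  0.03  ]
 [ 0.4918 -0.2385  0.03  ]]
strips outer/inner near start, near head [[ 0.5609  0.045   0.034 ]
 [ 0.5462  0.0452  0.034 ]
 [ 0.5047  0.0456  0.034 ]
 [ 0.4901  0.0458  0.034 ]
 [ 0.5603 -0.119   0.034 ]
 [ 0.5451 -0.1187  0.034 ]
 [ 0.5035 -0.118   0.034 ]
 [ 0.4883 -0.1178  0.034 ]]
head top [[ 0.5231 -0.1273  0.127 ]
 [ 0.5226 -0.1772  0.127 ]]
base [[ 0.5901  0.0715  0.015 ]
 [ 0.4587  0.0716  0.015 ]
 [ 0.5897 -0.3362  0.015 ]
 [ 0.4601 -0.3362  0.015 ]]
```

```bash
python3 -m handwheel '[[[-0.9,-0.08,0,0.1],[-0.9,0,0,0],[-0.9,0,0,0],[-0.78,0,0,0],[0,0,0.5,0],[0,0,1,0],[0,0,1,0],[0,0,1,0],[0,0,1,0],[0,0,1,0],[0,0,0.6,0],[0,0,0,0]]]' 
python3 -c "
from h import *
s=shot('wrist','w4');print(s['tcp_pos'],R.from_quat(s['tool_rot']).as_matrix()[:,0])"
```

```text
t: 10.3
tcp_pos: [0.5245, -0.0062, 0.0626]
tool_rot: [0.706, 0.708, -0.001, -0.001]
force: [-0.4, 0.1, -2.8]
finger_gap: 0.29
gripper_force: 59.6
[ 0.52454237 -0.00622724  0.06259899] [-2.28370073e-03  9.99997053e-01  8.23881896e-04]
```

View pics/w4.png

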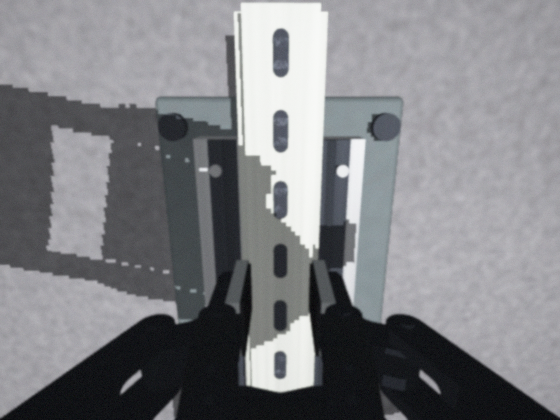

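The strips' outer edges are at u 208 and 351 (row 170), so their middle is at about 280. The rail is centred at 281, so it is lined up and I can lower it.

```bash
python3 -m handwheel '[[[0,0,0.4,0],[0,0,0.3,0],[0,0,0.15,0],[0,0,0.1,0],[0,0,0.03,0],[0,0,0,0],[0,0,0,0]]]'
```

```text
t: 11.22
tcp_pos: [0.5255, -0.0069, 0.0395]
tool_rot: [0.706, 0.708, 0.0, 0.0]
force: [1.0, 0.0, -3.5]
finger_gap: 0.295
gripper_force: 59.6
```

```bash
python3 -m handwheel '[[[0,0,0.05,0],[0,0,0.03,0],[0,0,0,0],[0,0,0,0]]]'
```

```text
t: 11.72
tcp_pos: [0.5254, -0.0069, 0.0376]
tool_rot: [0.706, 0.708, 0.0, 0.0]
force: [-0.8, -0.2, 1.6]
finger_gap: 0.292
gripper_force: 60.1
```

```bash
python3 -m handwheel '[[[0,0,0,0],[0,0,0,0],[0,0,0,0],[0,0,-0.5,0],[0,0,-1,0],[0,0,-1,0],[0.6,0,-0.5,0],[0.9,0,0,0],[0.9,0,0,0],[0.8,0,0,0],[0,0,0,0]]]' 50 60
python3 -c "
from h import *
s=shot('wrist','w5');print(s['tcp_pos'],R.from_quat(s['tool_rot']).as_matrix()[:,0])
P=cloud(np.load('pics/w5.npz'))
for r in range(40,300,30):
    q=P[r]; m=(q[:,2]>.0405)&(q[:,2]<.052)&(abs(q[:,0]-.525)<.03)
    print(r,m.sum(),q[m].min(0).round(4) if m.any() else '',q[m].max(0).round(4) if m.any() else '')
"
```

```text
t: 13.1
tcp_pos: [0.5246, 0.0749, 0.1124]
tool_rot: [0.705, 0.709, -0.0, -0.0]
force: [0.6, -0.2, -0.5]
finger_gap: 0.585
gripper_force: 0.0
[0.52455017 0.07494086 0.11238741] [-4.77094860e-03  9.99988598e-01  2.06132362e-04]
40 0  
70 0  
100 0  
130 0  
160 0  
190 44 [0.512  0.0991 0.0434] [0.5387 0.0995 0.045 ]
220 42 [0.5118 0.0793 0.0433] [0.5386 0.08   0.0454]
250 41 [0.5122 0.0583 0.0432] [0.5384 0.0593 0.0453]
280 39 [0.512  0.036  0.0428] [0.5382 0.0374 0.0453]
```

View pics/w5.png

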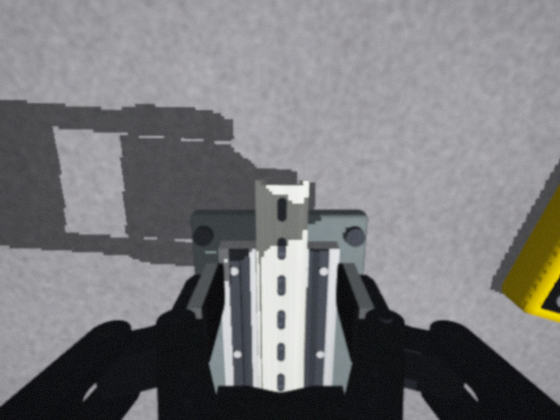

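The rail lies flat in the guide (top at 0.045, centred at x=0.525). Its tail is at row 182, which is y≈0.104, so the leading end is at y≈-0.115, still short of the head's exit. I'll re-grip 30 mm from the tail.

```bash
python3 -m handwheel '[[[0,0.02,0.9,0],[0,0,1,0],[0,0,0.7,0],[0,0,0.36,0],[0,0,0,0]]]' 50 60
python3 -m handwheel '[[[0,0,0,0],[0,0,0,0],[0,0,0,0],[0,0,0,0]]]' 15 60
python3 -m handwheel '[[[-0.2,0,0,0],[-0.4,0,0,0],[-0.4,0,0,0],[0,0,0,0]]]'
```

```text
t: 13.78
tcp_pos: [0.5255, 0.0727, 0.0379]
tool_rot: [0.707, 0.708, -0.0, -0.0]
force: [-0.6, -0.0, -0.2]
finger_gap: 0.586
gripper_force: 0.0
t: 14.28
tcp_pos: [0.5262, 0.073, 0.0392]
tool_rot: [0.706, 0.708, 0.0, 0.001]
force: [-1.5, -1.1, 6.6]
finger_gap: 0.292
gripper_force: 59.2
t: 14.78
tcp_pos: [0.5266, 0.048, 0.0393]
tool_rot: [0.707, 0.708, 0.001, 0.001]
force: [-0.5, -0.7, 6.3]
finger_gap: 0.291
gripper_force: 59.2
```

```bash
python3 -m handwheel '[[[-0.4,-0.02,0,0],[-0.4,0,0,0],[-0.4,0,0,0],[-0.4,0,0,0],[-0.4,0,0,0],[-0.4,0,0,0],[-0.4,0,0,0],[-0.4,0,0,0],[-0.4,0,0,0],[-0.22,0,0,0],[0,0,0,0]]]'
```

```text
t: 16.15
tcp_pos: [0.5259, -0.0471, 0.0393]
tool_rot: [0.707, 0.708, 0.001, 0.0]
force: [-0.6, 2.0, 7.3]
finger_gap: 0.29
gripper_force: 59.3
```

```bash
python3 -m handwheel '[[[0,0,0,0],[0,0,0,0],[0,0,0,0],[0,0,-0.8,0],[0,0,-1,0],[0,-0.6,-1,0],[0,-0.9,-1,0],[0,-0.9,-1,0],[0,-0.9,-1,0],[0,-0.9,-1,0],[0,-0.8,-1,0],[-0.9,0,-1,0],[-1,0,-1,0],[-1,0,-0.7,0],[-1,0,0,0],[-1,0,0,0],[-0.8,0,0,0],[0,0,0,0],[0,0,0,0]]]' 50 60
python3 -c "
from h import *
s=shot('wrist','w6');print(s['tcp_pos'])
"
```

```text
t: 18.52
tcp_pos: [0.4004, -0.1893, 0.3005]
tool_rot: [0.706, 0.708, 0.0, -0.001]
force: [-1.0, 1.1, 0.1]
finger_gap: 0.585
gripper_force: 0.0
[ 0.40037564 -0.18933707  0.30050336]
```

View pics/w6.png

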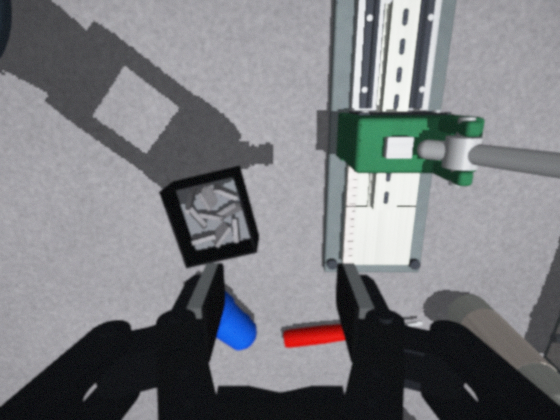

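The line shows at row ~206 (u 345–417). The rail comes through the head at u 370–405 with its end close to row 206. I'll measure both sub-pixel.

Run:
```python
from h import *
f=np.load('pics/w6.npz');g=f['im'].astype(int).mean(2).astype(int)
print('     ',list(range(344,420,3)))
for r in range(192,216): print(r,[int(g[r,c]) for c in range(344,420,3)])
P=cloud(f); print((P[196:214:2,385,1:]*1000).round(1).tolist())
print('per row',at_z(f,[(360,206),(360,207),(410,206),(387,206)],.03)[:,:2].round(4),at_z(f,[(387,206)],.045).round(4))
```

```text
[344, 347, 350, 353, 356, 359, 362, 365, 368, 371, 374, 377, 380, 383, 386, 389, 392, 395, 398, 401, 404, 407, 410, 413, 416, 419]
192 [74, 201, 241, 239, 239, 241, 242, 241, 198, 143, 154, 240, 242, 232, 131, 219, 239, 240, 240, 240, 238, 241, 239, 240, 232, 148]
193 [76, 204, 241, 238, 238, 241, 241, 240, 191, 127, 162, 241, 242, 225, 109, 206, 240, 241, 241, 239, 239, 241, 238, 240, 231, 149]
194 [77, 206, 241, 232, 235, 241, 242, 241, 190, 118, 172, 239, 242, 218, 102, 209, 240, 239, 240, 239, 240, 241, 238, 241, 227, 147]
195 [77, 209, 239, 217, 230, 241, 242, 240, 198, 115, 175, 241, 242, 214, 108, 213, 238, 240, 240, 239, 239, 240, 238, 241, 227, 143]
196 [77, 206, 239, 226, 233, 241, 241, 241, 202, 115, 181, 240, 241, 212, 102, 222, 239, 240, 240, 239, 240, 241, 239, 240, 223, 146]
197 [78, 204, 238, 234, 236, 241, 241, 242, 205, 117, 188, 240, 241, 208, 90, 226, 239, 240, 240, 239, 240, 240, 239, 240, 220, 144]
198 [81, 207, 237, 238, 238, 241, 241, 240, 208, 115, 194, 242, 241, 197, 94, 229, 240, 240, 240, 240, 239, 239, 239, 240, 211, 148]
199 [81, 211, 239, 238, 237, 241,
[... 1801 characters left out ...]
 240, 239, 240, 238, 240, 235, 154, 143]
213 [93, 231, 240, 235, 239, 240, 240, 240, 239, 240, 240, 240, 236, 238, 239, 241, 240, 240, 241, 238, 239, 237, 240, 235, 153, 148]
214 [96, 231, 239, 239, 239, 241, 240, 240, 238, 241, 241, 240, 236, 238, 238, 241, 240, 240, 240, 238, 240, 238, 240, 234, 149, 146]
215 [96, 230, 238, 240, 238, 241, 241, 239, 239, 242, 241, 239, 236, 238, 240, 241, 240, 240, 240, 238, 239, 237, 240, 230, 151, 143]
[[-220.7, 43.2], [-223.1, 43.3], [-225.2, 44.5], [-227.8, 44.2], [-230.1, 44.8], [-232.9, 43.6], [-235.6, 42.8], [-242.5, 29.2], [-245.3, 28.5]]
per row [[ 0.4989 -0.2371]
 [ 0.499  -0.2384]
 [ 0.5603 -0.237 ]
 [ 0.5321 -0.2371]] [[ 0.5273 -0.2325  0.045 ]]
```

Both are at y ≈ -0.237 within about a millimetre. I'll take a closer shot from straight above the line to settle it.

```bash
python3 -m handwheel '[[[-0.8,0,0,0],[-1,0,0,0],[-1,0,0,0],[-1,0,0,0],[-0.8,0.3,0.3,0],[-0.4,0.6,0.9,0],[0,0.6,1,0],[0,0.5,1,0],[0,0,1,0],[0,0,1,0],[0,0,1,0],[0,0,0.8,0],[0,0,0.2,0],[0,0,0,0],[0,0,0,0]]]'
python3 - <<'E'
from h import *
s=shot('wrist','w7');f=np.load('pics/w7.npz');print(s['tcp_pos'])
from scipy.optimize import brentq
import cv2
def px(p):
    c=(np.array(p)-f['T'][:3,3])@f['T'][:3,:3]; c=c*[1,-1,-1]
    return cv2.projectPoints(c.reshape(1,3),np.zeros(3),np.zeros(3),f['K'],f['D'])[0].ravel()
a=px((.525,-.237,.03));print(a,px((.525,-.237,.045)),px((.525,-.247,.03)))
u,v=a.astype(int)
cv2.imwrite('pics/w7c.png',cv2.resize(f['im'][max(v-50,0):v+50,u-70:u+70,::-1],None,fx=5,fy=5,interpolation=cv2.INTER_CUBIC)); print(max(v-50,0),u-70)
P=cloud(f)
for c in (u-20,u-10,u,u+10): print(c,[(r,*(P[r,c,1:]*1000).round(1)) for r in range(v-6,v+8)])
E
```

```text
t: 20.45
tcp_pos: [0.4515, -0.3156, 0.1215]
tool_rot: [0.706, 0.708, -0.0, 0.001]
force: [1.0, -0.4, 0.2]
finger_gap: 0.588
gripper_force: 0.0
[ 0.45149104 -0.31559506  0.12153687]
[396.05028084  97.78170148] [404.07917072  97.81452384] [394.36954942 114.18192469]
47 326
376 [(91, np.float64(-233.0), np.float64(32.9)), (92, np.float64(-233.6), np.float64(32.1)), (93, np.float64(-234.1), np.float64(32.7)), (94, np.float64(-234.7), np.float64(33.4)), (95, np.float64(-235.3), np.float64(33.4)), (96, np.float64(-235.9), np.float64(33.5)), (97, np.float64(-236.5), np.float64(33.8)), (98, np.float64(-237.1), np.float64(33.1)), (99, np.float64(-237.7), np.float64(29.8)), (100, np.float64(-238.3), np.float64(30.2)), (101, np.float64(-238.9), np.float64(30.0)), (102, np.float64(-239.5), np.float64(30.2)), (103, np.float64(-240.1), np.float64(29.5)), (104, np.float64(-240.7), np.float64(30.2))]
386 [(91, np.float64(-233.2), np.float64(45.1)), (92, np.float64(-233.7), np.float64(44.8)), (93, np.float64(-234.3), np.float64(43.9)), (94, np.float64(-234.8), np.float64(44.1)), (95, np.float64(-235.
[... 975 characters left out ...]
4(-240.2), np.float64(29.2)), (104, np.float64(-240.8), np.float64(28.4))]
406 [(91, np.float64(-233.2), np.float64(44.8)), (92, np.float64(-233.7), np.float64(44.6)), (93, np.float64(-234.3), np.float64(45.8)), (94, np.float64(-234.9), np.float64(44.7)), (95, np.float64(-235.4), np.float64(44.2)), (96, np.float64(-236.0), np.float64(42.8)), (97, np.float64(-236.5), np.float64(44.5)), (98, np.float64(-237.1), np.float64(44.2)), (99, np.float64(-237.7), np.float64(43.8)), (100, np.float64(-238.3), np.float64(30.4)), (101, np.float64(-239.0), np.float64(29.1)), (102, np.float64(-239.6), np.float64(30.3)), (103, np.float64(-240.2), np.float64(29.3)), (104, np.float64(-240.8), np.float64(27.6))]
```

View pics/w7c.png

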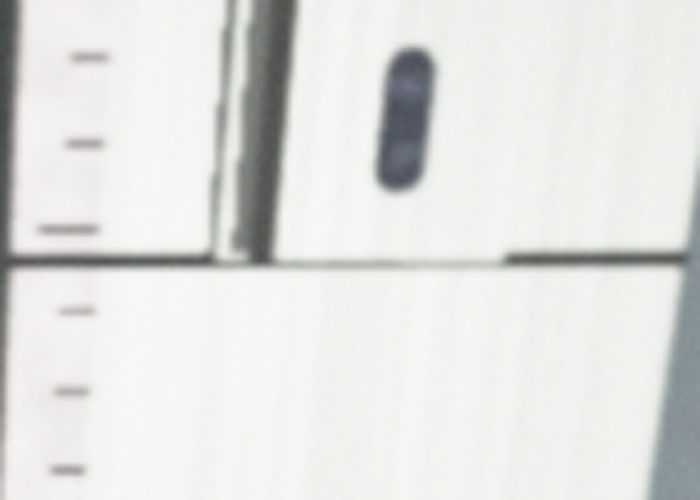

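The close shot shows the line at v≈259 in the crop. The rail's end covers most of the line's width, with only a thin grey sliver left at v≈263. So the leading end is on the line to about 0.5 mm, flat (top at 0.0445 m) and free.

```bash
python3 -c "
from station import sign_off
print(sign_off())"
```

```text
the job is handed in; nothing more can be done
None
```

The job is handed in at about 20.5 s: the rail was laid in the guide, released, taken again near its tail and pushed through the head, and it lies flat and free with its leading end on the line to about 0.5 mm, the lever and bystanders not touched.

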